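Even up the two batches on the kitchen balance

TASK

The four lidded pots hold the ingredients for two batches, but they were put on the balance in the wrong pairs and it hangs to one side. Swap pots between the pans until all four stand upright on the pans, none on top of another, and the beam rests level (needle on the narrow green mark); a pot may be set aside on the worktop or the cold hob meanwhile. Set the pots down rather than drop them, do not tip any over, and leave the mug, salt shaker and pepper mill where they are.

Things in the scene. Friction and masses are not known exactly. Their poses are not given: they have to be found in the camera images.
- scale_beam (a joint): tilt of the beam of the kitchen balance, rad: 0 is level, positive means the left pan (+y side) is down; stops at -0.075 and +0.075. It swings freely; a difference of 100 g between the pans tilts it by about 0.08, so 100 g or more sends it right to the stop
- scale: fixed white base (105 x 300 mm) of a two-pan balance; origin on the worktop under its middle, y along the beam towards the left pan, x away from the robot. Beam pivot 47 mm up. Between the pans: index plate 40 mm wide, top 129 mm up, with red needle and narrow green level mark. The cold black hob to the right (y < -0.23, glass 6 mm above the worktop) is clear beside the scale
- pan_left_mid (a point): middle of the upper surface of the left (+y) steel pan: a flat tray 150 mm (x) x 196 mm (y), rim 8 mm above this surface. A linkage keeps it horizontal as it rises and sinks: 74 mm above the worktop when level, 9 mm higher or lower at the stops; 125 mm from the scale's middle. Where on the pan a pot stands does not alter its pull
- pan_right_mid (a point): the same for the right (-y) pan
- pot_1_centre (a point): one of four outwardly identical round stoneware pots (blue, straight-sided; wooden lid fixed on, flush with the body), 58 mm in diameter, 72 mm high with its flat lid (no knob). Point on its axis 36 mm above its underside, z up. Grip the body below the lid (lowest 60 mm). Unlike, unseen fillings: the four weigh about 170, 310, 450 and 590 g in all (to 10 g); which is which differs every time
- pot_2_centre (a point): another of the four identical pots, see pot_1_centre; same point
- pot_3_centre (a point): another of the four identical pots, see pot_1_centre; same point
- pot_4_centre (a point): another of the four identical pots, see pot_1_centre; same point
- mug_tea: white mug with blue dots, 92 x 127 x 93 mm, behind the scale; bystander, origin under its middle
- salt_shaker: salt shaker 44 x 44 x 90 mm; bystander, origin under its middle
- pepper_mill: turned wooden pepper mill 58 x 58 x 170 mm; bystander, origin under its middle
There are look-alikes about, which are no part of the job. Leave any pink or purple look-alike of the part that bears pot_3_centre alone.

How it is judged:
At the end, for the whole second after the job is handed in: All four pots stand upright (within 6 degrees) directly on the pans, and the beam is at rest within 0.025 rad of level (((x of pot_1_centre in the frame of pan_left_mid between -0.075 and 0.075 m and y of pot_1_centre in the frame of pan_left_mid between -0.098 and 0.098 m and z of pot_1_centre in the frame of pan_left_mid between 0.03 and 0.042 m) or (x of pot_1_centre in the frame of pan_right_mid between -0.075 and 0.075 m and y of pot_1_centre in the frame of pan_right_mid between -0.098 and 0.098 m and z of pot_1_centre in the frame of pan_right_mid between 0.03 and 0.042 m)) and ((x of pot_2_centre in the frame of pan_left_mid between -0.075 and 0.075 m and y of pot_2_centre in the frame of pan_left_mid between -0.098 and 0.098 m and z of pot_2_centre in the frame of pan_left_mid between 0.03 and 0.042 m) or (x of pot_2_centre in the frame of pan_right_mid between -0.075 and 0.075 m and y of pot_2_centre in the frame of pan_right_mid between -0.098 and 0.098 m and z of pot_2_centre in the frame of pan_right_mid between 0.03 and 0.042 m)) and ((x of pot_3_centre in the frame of pan_left_mid between -0.075 and 0.075 m and y of pot_3_centre in the frame of pan_left_mid between -0.098 and 0.098 m and z of pot_3_centre in the frame of pan_left_mid between 0.03 and 0.042 m) or (x of pot_3_centre in the frame of pan_right_mid between -0.075 and 0.075 m and y of pot_3_centre in the frame of pan_right_mid between -0.098 and 0.098 m and z of pot_3_centre in the frame of pan_right_mid between 0.03 and 0.042 m)) and ((x of pot_4_centre in the frame of pan_left_mid between -0.075 and 0.075 m and y of pot_4_centre in the frame of pan_left_mid between -0.098 and 0.098 m and z of pot_4_centre in the frame of pan_left_mid between 0.03 and 0.042 m) or (x of pot_4_centre in the frame of pan_right_mid between -0.075 and 0.075 m and y of pot_4_centre in the frame of pan_right_mid between -0.098 and 0.098 m and z of pot_4_centre in the frame of pan_right_mid between 0.03 and 0.042 m)) and angle between each of pot_1_centre, pot_2_centre, pot_3_centre, pot_4_centre's own z axis and vertical below 0.1 rad and value of joint scale_beam between -0.025 and 0.025 rad and velocity of joint scale_beam between -0.05 and 0.05 rad/s); the robot touches nothing.
It fails at once if a pot is tipped over (leans more than 35 degrees) (angle between any of pot_1_centre, pot_2_centre, pot_3_centre, pot_4_centre's own z axis and vertical above 0.61 rad).
It fails at once if a pot is dropped: it falls free of the fingers at more than 0.55 m/s (a drop of about 15 mm) ((linear speed of pot_1 above 0.55 m/s and contact force between the fingers and pot_1 below 0.2 N) or (linear speed of pot_2 above 0.55 m/s and contact force between the fingers and pot_2 below 0.2 N) or (linear speed of pot_3 above 0.55 m/s and contact force between the fingers and pot_3 below 0.2 N) or (linear speed of pot_4 above 0.55 m/s and contact force between the fingers and pot_4 below 0.2 N)).
It fails at once if mug, salt shaker or pepper mill is shifted by more than 3 cm (distance of any of mug_tea, salt_shaker, pepper_mill from where it was at the start of the episode above 0.03 m).
It also fails if it takes over 70 s, if anything falls off the work surface, if the arm or the gripper's body presses on something with over 40 N, if the wrist force passes 120 N, or if a joint passes its speed limit or range.

ROBOT

A 7-joint arm with a two-finger parallel gripper is mounted at the origin on a cart in front of the work surface, level with it; the furniture and walls round the work are solid. World frame = base frame: x ahead of the robot, y to its left, z up, the work surface at z = 0. Lengths are in m, angles in rad, forces in N, time in s.
With the tool pointing down it reaches from about 0.425 to 0.925 m from the base axis. Payload 6.8 kg.
Tool frame: the origin (TCP) lies at the very end of the fingers, on their centre line; the grasp point (between the pads) lies r.pinch_z behind it (r.pinch_z is the distance from the TCP to the grasp point, in m); z points along the fingers, y is the line along which they close (so a half turn about z gives the same grasp; the last joint's range is limited). The gripper opens to 85 mm and grips with 20 to 120 N. Pads are 22 mm wide; open, the fingers measure 114 mm over their backs; the gripper's body (76 mm by 85 mm) begins 54 mm behind the grasp point. The pads swing forward as they close: fully open they stand 13 mm farther back than shut.
Start: joints at [1.171, 0.477, 0.022, 1.555, -0.011, 1.109, -0.083], TCP at [0.194, -0.646, 0.231] pointing down, gripper open.
Joint ranges: [-2.96, 2.96], [-0.34, 2.1], [-1.41, 1.46], [0.24, 2.44], [-1.37, 4.51], [0.17, 1.92], [-2.96, 2.96]. Speed limits (rad/s): [2.39, 2.39, 3.14, 3.14, 3.14, 3.14, 3.14].

INTERFACE

Orientations are given as a rotation vector (axis times angle).
In Python, from bench import status, grab_frame, camera_model, r gives the robot as it stands. The module is installed in compiled form; this text tells all that it offers.
- The arm moves only by the shell command python3 -m creep 'ROWS' [FORCE]. ROWS is text: rows parted by semicolons, each of 7 numbers parted by spaces: the turn, a rotation vector about the tool's x, y, z in rad, then the shift along the tool's x, y, z in mm, then the opening, from -1 (shut) to 1 (fully open). In form: rx ry rz tx ty tz fingers; .... A call has 1 to 10 rows; each row is the pose to reach, as a shift and turn from the pose commanded when the call began, along the tool's axes at that moment; what a row does not reach only later rows make up. A row lasts 1/8 s, in which the tool goes at most 62.5 mm and 10.7 degrees, less where a joint would pass 70% of its speed; a pose out of reach is approached as far as the arm can. A call with a gripper value outside its range is refused whole. The fingers move at their own pace and stop on an object; FORCE is the grip in N (left out, the last holds). Time passes only in rows, so rows that repeat a pose let the fingers close. It gives the time, the measured TCP pose, the force, the opening and the grip force at its end, in the units of the state.
- status.get_obs(): the state, without advancing time (a new reading comes with each control period).
- grab_frame(name): name is "side" or "top"; returns (picture, depth): 400x640x3 uint8, red, green, blue; 400x640 float32, m along the optical axis (not along the pixel's ray), 0 where there is no reading.
- camera_model(name): a dict with "K" (3x3 intrinsics, pixels), "rvec" (rotation vector, rad) and "tvec" (3), from world to camera coordinates, as OpenCV has them. Camera axes: x right, y down, z forward; pixel columns grow to the right and rows downward; lengths in m; the calibration is good to about 2 mm. A picture is of the moment at which its call begins. camera_model takes no time and is no camera call.
- r.hand_in(): hands the job in; it is judged then, once.
The state is a dict: "clock": time; "joints": joint angles; "qvel": joint speeds; "tau": joint torques, N m; "tcp_pos": TCP position; "orientation": TCP orientation; "contact_force": force on the tool from outside, world axes, zero at the start; "moment": the same for the moment, N m; "grip_width": finger opening in m; "gripper_force": force on a finger pad.
Only numpy, scipy, OpenCV 4.12 (cv2) and the standard library are available. Lean on these libraries where they do the work, as an engineer would, in place of code of your own. Each camera call takes 0.05 s, during which the arm holds its last target. There are 200 camera calls.

## Working session

There is one attempt and no reset: what is moved stays moved. The work goes in short steps, Python scripts to look and compute and a shell command to move; the robot and the scene stay as the last step left them, time stands still between calls to the robot, and variables do not carry over. Pictures are saved under pics/ and viewed, at most 10 in all, crops included, and the job is handed in when it is done.

```bash
mkdir -p pics
cat > h.py <<'E'
import numpy as np, cv2
from bench import status, grab_frame, camera_model, r
def cam(n):
    m=camera_model(n); R=cv2.Rodrigues(np.array(m["rvec"],float))[0]
    return np.array(m["K"]),R,np.array(m["tvec"],float).ravel()
def cloud(n,d):
    K,R,t=cam(n); v,u=np.mgrid[:400,:640]
    p=np.stack([(u-K[0,2])/K[0,0]*d,(v-K[1,2])/K[1,1]*d,d],-1)
    return (p-t)@R
def onplane(n,u,v,z):
    K,R,t=cam(n); c=-R.T@t; d=R.T@np.linalg.inv(K)@[u,v,1]
    return c+d*(z-c[2])/d[2]
E
python3 - <<'E'
from h import *
for n in("side","top"):
    p,d=grab_frame(n); cv2.imwrite(f"pics/{n}0.png",p[...,::-1]); np.savez(f"{n}0.npz",p=p,d=d)
    K,R,t=cam(n); print(n,-R.T@t,R[2],K[0,0])
o=status.get_obs(); print(o, r.pinch_z)
E
```

```text
side [0.18891288 0.85426869 0.78959465] [ 0.31229139 -0.70177147 -0.64030531] 420.72134277696654
top [0.48192174 0.09485883 1.01569158] [ 0.04205564  0.01151686 -0.99904889] 416.3781197749909
{'clock': 0.1, 'joints': array([ 1.1709089 ,  0.47773204,  0.02234778,  1.55631179, -0.01149625,
        1.10930235, -0.08305554]), 'qvel': array([ 5.25160943e-04, -2.13813180e-03,  1.97181504e-03, -2.80155623e-03,
        3.96468047e-05,  7.56393103e-04, -1.33275653e-03]), 'tau': array([ 4.77766778e-03, -5.97757030e+01,  1.61354240e+00, -2.81953937e+01,
        1.27327902e-02,  4.99716887e-03, -1.04128017e-05]), 'tcp_pos': array([ 0.19401255, -0.6459795 ,  0.23043047]), 'orientation': array([-3.10663486e+00, -4.56580268e-01,  5.62129641e-04]), 'contact_force': array([-0.45078743,  0.44258898,  0.24223659]), 'moment': array([ 0.02255465, -0.050733  ,  0.00200348]), 'gripper_force': 0.0, 'grip_width': 0.08517385111834913} 0.0187
```

View pics/side0.png

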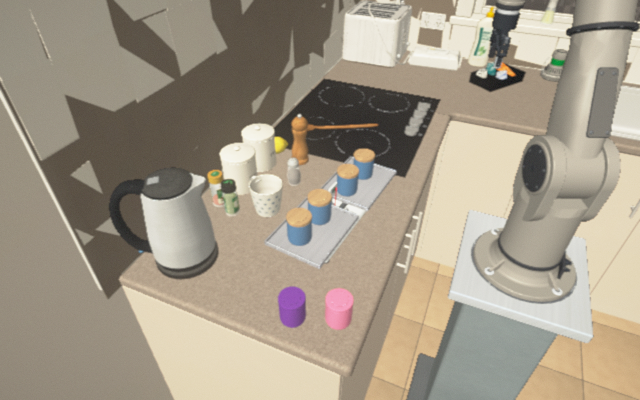

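View pics/top0.png

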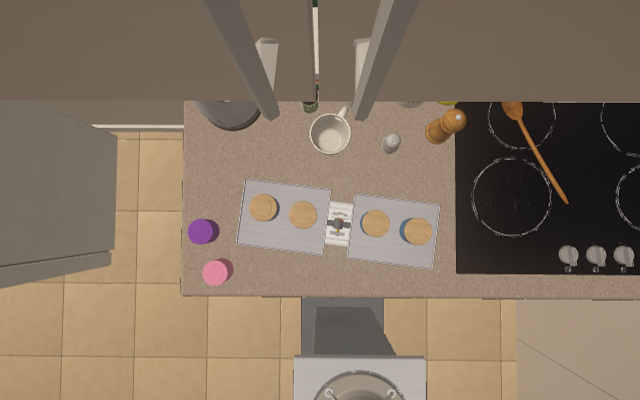

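The side view shows four blue pots with wooden lids on the pans, at about (299,227), (319,206), (347,180) and (364,163). The look-alikes are purple (292,307) and pink (339,309), off the scale. In the top view the lids are at (263,208), (303,215), (376,223) and (418,231), so the pots are those four. The look-alikes there are purple (202,231) and pink (215,272).

```bash
cat > m.py <<'E'
from h import *
def lids(p,d,n="top"):
    P=cloud(n,d); hsv=cv2.cvtColor(p,cv2.COLOR_RGB2HSV)
    m=((hsv[...,0]>8)&(hsv[...,0]<24)&(hsv[...,1]>90)&(hsv[...,2]>90)).astype(np.uint8)
    box=(P[...,0]>.33)&(P[...,0]<.72)&(P[...,1]>-.55)&(P[...,1]<.35)&(P[...,2]>.05)&(P[...,2]<.2)&(d>0)
    m=cv2.morphologyEx(m*box.astype(np.uint8),cv2.MORPH_OPEN,np.ones((5,5),np.uint8))
    out=[]
    for c in cv2.findContours(m,cv2.RETR_EXTERNAL,cv2.CHAIN_APPROX_NONE)[0]:
        if cv2.contourArea(c)<150: continue
        (u,v),rad=cv2.minEnclosingCircle(c)
        mm=np.zeros_like(m); cv2.drawContours(mm,[c],-1,1,-1); mm=cv2.erode(mm,np.ones((5,5)))
        z=np.median(P[mm>0][:,2]); M=cv2.moments(c); u,v=M['m10']/M['m00'],M['m01']/M['m00']
        out.append((u,v,cv2.contourArea(c),*onplane(n,u,v,z)))
    return sorted(out,key=lambda a:-a[4])
E
python3 - <<'E'
from m import *
np.set_printoptions(precision=4,suppress=True)
for n in("top","side"):
    f=np.load(n+"0.npz"); p,d=f['p'],f['d']
    for l in lids(p,d,n): print(n,np.round(l,4))
    P=cloud(n,d); 
    if n=="top":
        for uv in [(283,195),(283,235),(250,235),(325,195),(360,205),(395,215),(395,250),(430,215),(365,255),(340,160),(340,280),(470,230)]:
            print(uv,P[uv[1],uv[0]])
        for nm,c in(("L",[(246,180),(331,189),(322,254),(237,244)]),("R",[(355,194),(440,204),(432,268),(347,259)])):
            print(nm,[onplane("top",u,v,.08)[:2] for u,v in c])
p=np.load("top0.npz")['p']; cv2.imwrite("pics/crop.png",cv2.resize(p[165:285,185:450,::-1],None,fx=3,fy=3))
E
```

```text
top [263.2799 207.1056 511.5      0.5071   0.2148   0.1536]
top [302.2945 214.4702 515.       0.4924   0.1337   0.1538]
top [375.4891 223.0601 510.5      0.4756  -0.0201   0.1352]
top [417.432  230.0872 493.       0.4615  -0.1083   0.1349]
top [447.7656 123.3489 482.       0.6858  -0.1697   0.1467]
(283, 195) [0.5368 0.1808 0.0807]
(283, 235) [0.4471 0.1795 0.0844]
(250, 235) [0.4465 0.2535 0.0832]
(325, 195) [0.5373 0.0863 0.0823]
(360, 205) [0.5159 0.0065 0.0698]
(395, 215) [ 0.4938 -0.0739  0.0632]
(395, 250) [ 0.4144 -0.0735  0.065 ]
(430, 215) [ 0.4944 -0.1535  0.0635]
(365, 255) [ 0.4022 -0.006   0.0613]
(340, 160) [0.6281 0.0494 0.0016]
(340, 280) [ 0.3358  0.0477 -0.0037]
(470, 230) [ 0.4597 -0.2646  0.0055]
L [array([0.5702, 0.2649]), array([0.5511, 0.0728]), array([0.4052, 0.0921]), array([0.426, 0.283])]
R [array([0.5402, 0.0188]), array([ 0.519 , -0.1716]), array([ 0.3762, -0.1531]), array([0.3946, 0.0362])]
side [298.279  216.6631 328.5      0.5042   0.2236   0.1552]
side [318.9314 196.9804 255.       0.4891   0.1408   0.1553]
side [347.3309 170.5681 204.5      0.4725  -0.0123   0.1362]
side [364.2098 154.6067 183.5      0.4556  -0.1025   0.1362]
side [299.3773 133.3507 394.5      0.6833  -0.1612   0.1183]
```

View pics/crop.png

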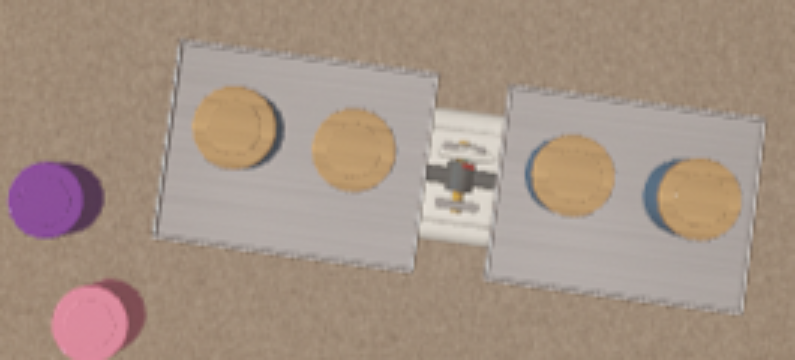

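The crop shows the four wooden lids on the pans (A and B left, C and D right). The purple and pink look-alikes have coloured lids and stand off the scale, so I'll leave them alone. The right pan is down (0.065 m against 0.083 m), so the right side is heavier. I'll weigh each pot by wrist force as I lift it.

```bash
cat > plan.py <<'E'
# usage: plan.py x y z [yawdeg of tool y]  -> row in tool axes from current pose
import sys
from h import *
from scipy.spatial.transform import Rotation as Ro
def plan(a,yaw=-6.0):
    o=status.get_obs(); R=Ro.from_rotvec(o["orientation"]).as_matrix()
    t=np.radians(yaw); y=np.array([np.cos(t),np.sin(t),0]); z=np.array([0,0,-1.]); T=np.stack([np.cross(y,z),y,z],1)
    return np.round(Ro.from_matrix(R.T@T).as_rotvec(),3), np.round(R.T@(np.array(a)-o["tcp_pos"])*1000,1)
if __name__=="__main__":
    o=status.get_obs(); print("t",round(o["clock"],2),"tcp",o["tcp_pos"].round(4),"F",o["contact_force"].round(2),"w",round(o["grip_width"],4))
    for a in sys.argv[1:]: print(a,*plan([float(v) for v in a.split(",")]))
E
python3 plan.py .48,-.28,.26 .507,.215,.24
```

```text
t 0.1 tcp [ 0.194  -0.646   0.2304] F [-0.45  0.44  0.24] w 0.0852
.48,-.28,.26 [-2.000e-03 -1.000e-03 -1.174e+00] [ 379.2 -268.3  -29.2]
.507,.215,.24 [-2.000e-03 -1.000e-03 -1.174e+00] [ 547.5 -734.5   -8.4]
```

```bash
python3 -m creep '0 0 -1.174 380 -268 -29 1;0 0 -1.174 380 -268 -29 1;0 0 -1.174 380 -268 -29 1;0 0 -1.174 380 -268 -29 1;0 0 -1.174 380 -268 -29 1;0 0 -1.174 380 -268 -29 1;0 0 -1.174 380 -268 -29 1;0 0 -1.174 547 -734 -9 1;0 0 -1.174 547 -734 -9 1;0 0 -1.174 547 -734 -9 1' 40; python3 plan.py .507,.215,.24
```

```text
clock: 1.35
tcp_pos: [0.479, -0.1141, 0.2517]
orientation: [-2.335, -2.102, 0.0]
contact_force: [0.5, 0.6, 0.1]
grip_width: 0.0852
gripper_force: 0.0
t 1.35 tcp [ 0.479  -0.1141  0.2517] F [0.51 0.58 0.11] w 0.0852
.507,.215,.24 [-0.  0. -0.] [330.2  -6.6  11.7]
```

```bash
python3 -m creep '0 0 0 330 -7 12 1;0 0 0 330 -7 12 1;0 0 0 330 -7 12 1;0 0 0 330 -7 12 1;0 0 0 330 -7 12 1;0 0 0 330 -7 12 1;0 0 0 330 -7 60 1;0 0 0 330 -7 100 1'
python3 - <<'E'
from m import *
p,d=grab_frame("side"); cv2.imwrite("pics/a1.png",cv2.resize(p[100:300,200:460,::-1],None,fx=3,fy=3))
E
python3 plan.py .507,.215,.105
```

```text
clock: 2.35
tcp_pos: [0.5068, 0.2119, 0.1504]
orientation: [2.335, 2.101, -0.001]
contact_force: [0.1, -0.2, 0.0]
grip_width: 0.0852
gripper_force: 0.0
t 2.4 tcp [0.5039 0.21   0.1454] F [-1.05 -1.11 -4.45] w 0.0855
.507,.215,.105 [-0.007  0.005 -0.001] [ 5.5  2.9 40.3]
```

View pics/a1.png

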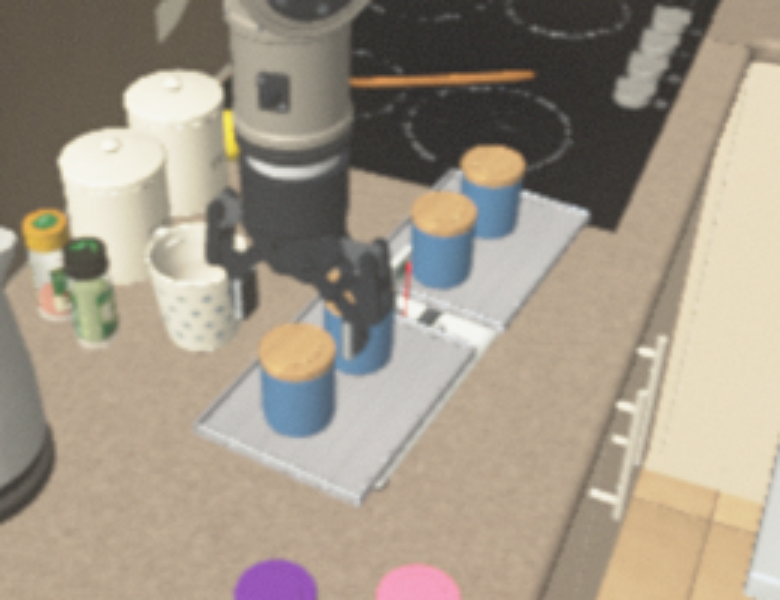

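The fingertips, at crop (242,310) and (352,350), have their midpoint over pot A's lid (298,345). The alignment is right, so I'll go down and grip.

```bash
python3 -m creep '0 0 0 4 2 20 1;0 0 0 4 2 40 1;0 0 0 4 2 40 1;0 0 0 4 2 40 -0.3;0 0 0 4 2 40 -0.3;0 0 0 4 2 40 -0.3;0 0 0 4 2 40 -0.3' 40; python3 plan.py
```

```text
clock: 3.28
tcp_pos: [0.5093, 0.2169, 0.1124]
orientation: [2.335, 2.102, 0.001]
contact_force: [-1.7, 1.1, 2.0]
grip_width: 0.0577
gripper_force: 42.2
t 3.27 tcp [0.5093 0.2169 0.1124] F [-1.67  1.1   1.95] w 0.0577
```

```bash
python3 -m creep '0 0 0 0 0 -15 -0.3;0 0 0 0 0 -40 -0.3;0 0 0 0 0 -80 -0.3;0 0 0 0 0 -90 -0.3;0 0 0 0 0 -90 -0.3;0 0 0 0 0 -90 -0.3;0 0 0 0 0 -90 -0.3;0 0 0 0 0 -90 -0.3'
python3 - <<'E'
from h import *
for i in range(4): print(status.get_obs()["contact_force"].round(2)); grab_frame("top")
E
python3 plan.py .48,-.27,.2
```

```text
clock: 4.28
tcp_pos: [0.5089, 0.2164, 0.2011]
orientation: [-2.334, -2.102, 0.002]
contact_force: [-0.4, 0.6, -5.1]
grip_width: 0.0575
gripper_force: 44.6
[-0.38  0.64 -5.06]
[ 0.35  0.01 -5.32]
[ 0.16  0.1  -3.83]
[ 0.13 -0.46 -5.07]
t 4.47 tcp [0.5092 0.2166 0.2018] F [-0.74  0.06 -4.2 ] w 0.0577
.48,-.27,.2 [-0.  0. -0.] [-487.    21.9    1.8]
```

```bash
python3 -m creep '0 0 0 -50 2 -20 -0.3;0 0 0 -487 22 -20 -0.3;0 0 0 -487 22 -20 -0.3;0 0 0 -487 22 -20 -0.3;0 0 0 -487 22 -20 -0.3;0 0 0 -487 22 -20 -0.3;0 0 0 -487 22 -20 -0.3;0 0 0 -487 22 -20 -0.3;0 0 0 -487 22 -20 -0.3;0 0 0 -487 22 60 -0.3'; python3 plan.py .48,-.27,.038
```

```text
clock: 5.72
tcp_pos: [0.4845, -0.2723, 0.1632]
orientation: [2.329, 2.092, 0.007]
contact_force: [-0.2, 0.3, -7.2]
grip_width: 0.0574
gripper_force: 48.5
t 5.72 tcp [ 0.4845 -0.2723  0.1632] F [-0.21  0.27 -7.21] w 0.0574
.48,-.27,.038 [ 0.011  0.004 -0.003] [  2.3  -6.2 125.2]
```

```bash
python3 -m creep '0 0 0 0 0 50 -0.3;0 0 0 0 0 85 -0.3;0 0 0 0 0 95 -0.3;0 0 0 0 0 98 -0.3;0 0 0 0 0 101 -0.3;0 0 0 0 0 104 -0.3;0 0 0 0 0 104 -0.3'; python3 plan.py
```

```text
clock: 6.6
tcp_pos: [0.4803, -0.2702, 0.0559]
orientation: [2.334, 2.101, 0.0]
contact_force: [-0.6, 0.9, -5.0]
grip_width: 0.0575
gripper_force: 48.6
t 6.6 tcp [ 0.4803 -0.2702  0.0559] F [-0.59  0.86 -4.99] w 0.0575
```

```bash
python3 -m creep '0 0 0 0 0 10 -0.3;0 0 0 0 0 14 -0.3;0 0 0 0 0 17 -0.3;0 0 0 0 0 17 -0.3;0 0 0 0 0 17 -0.3'; python3 plan.py
```

```text
clock: 7.22
tcp_pos: [0.4802, -0.2701, 0.0385]
orientation: [2.335, 2.102, 0.0]
contact_force: [-0.3, 0.8, -4.5]
grip_width: 0.0569
gripper_force: 48.6
t 7.22 tcp [ 0.4802 -0.2701  0.0385] F [-0.3   0.84 -4.52] w 0.0569
```

```bash
python3 -m creep '0 0 0 0 0 2 -0.3;0 0 0 0 0 4 -0.3;0 0 0 0 0 4 -0.3'; python3 plan.py
```

```text
clock: 7.6
tcp_pos: [0.4804, -0.271, 0.0365]
orientation: [2.334, 2.1, -0.002]
contact_force: [-6.0, 1.1, 15.5]
grip_width: 0.0577
gripper_force: 49.9
t 7.6 tcp [ 0.4804 -0.271   0.0365] F [-6.05  1.14 15.47] w 0.0577
```

```bash
python3 -m creep '0 0 0 0 0 0 1;0 0 0 0 0 0 1;0 0 0 0 0 0 1;0 0 0 0 0 -60 1;0 0 0 0 0 -120 1;0 0 0 0 0 -180 1;0 0 0 0 0 -180 1'; python3 plan.py -- .4756,-.020,.2 .4756,-.020,.093 | grep -v '^-- '
```

```text
clock: 8.48
tcp_pos: [0.4832, -0.2711, 0.2196]
orientation: [2.328, 2.095, 0.005]
contact_force: [-0.4, 0.1, -0.9]
grip_width: 0.0854
gripper_force: 0.0
t 8.47 tcp [ 0.4832 -0.2711  0.2196] F [-0.4   0.13 -0.92] w 0.0854Traceback (most recent call last):
  File "plan.py", line 11, in <module>
    for a in sys.argv[1:]: print(a,*plan([float(v) for v in a.split(",")]))
                                          ~~~~~^^^
ValueError: could not convert string to float: '--'
```

```bash
python3 -m creep '0 0 0 249 -31 0 1;0 0 0 249 -31 0 1;0 0 0 249 -31 0 1;0 0 0 249 -31 0 1;0 0 0 249 -31 0 1;0 0 0 249 -31 40 1;0 0 0 249 -31 90 1;0 0 0 249 -31 112 1;0 0 0 249 -31 122 1;0 0 0 249 -31 122 1'; python3 plan.py .4756,-.02,.095
```

```text
clock: 9.72
tcp_pos: [0.4751, -0.0196, 0.092]
orientation: [-2.335, -2.101, 0.001]
contact_force: [0.1, 0.3, 1.7]
grip_width: 0.0851
gripper_force: 0.0
t 9.72 tcp [ 0.4751 -0.0196  0.092 ] F [0.12 0.3  1.72] w 0.0851
.4756,-.02,.095 [-0.001  0.    -0.001] [-0.4  0.5 -3. ]
```

```bash
python3 -m creep '0 0 0 0 0 0 -0.3;0 0 0 0 0 0 -0.3;0 0 0 0 0 0 -0.3;0 0 0 0 0 -10 -0.3;0 0 0 0 0 -25 -0.3;0 0 0 0 0 -30 -0.3;0 0 0 0 0 -30 -0.3;0 0 0 0 0 -30 -0.3;0 0 0 0 0 -30 -0.3;0 0 0 0 0 -30 -0.3'
python3 - <<'E'
from h import *
for i in range(5): print(status.get_obs()["contact_force"].round(2)); grab_frame("top")
E
python3 plan.py .507,.215,.21
```

```text
clock: 10.98
tcp_pos: [0.4752, -0.0191, 0.1222]
orientation: [-2.335, -2.102, 0.001]
contact_force: [0.3, -0.4, -3.7]
grip_width: 0.0576
gripper_force: 43.4
[ 0.28 -0.37 -3.71]
[-0.27  0.84 -3.14]
[ 0.5  -0.33 -2.92]
[-0.76 -0.08 -2.76]
[-0.42 -0.03 -2.98]
t 11.22 tcp [ 0.4754 -0.0191  0.1224] F [ 0.16  0.25 -3.24] w 0.0576
.507,.215,.21 [-0.  0. -0.] [236.2   6.9 -87.6]
```

C weighs about 310 g and A about 450 g. So the left pan held {170, 450} and D is 590 g. I'll put C back, move D to A's place, then put A in D's place.

```bash
python3 -m creep '0 0 0 0 0 15 -0.3;0 0 0 0 0 26 -0.3;0 0 0 0 0 29 -0.3;0 0 0 0 0 31 -0.3;0 0 0 0 0 31 -0.3'; python3 plan.py
```

```text
clock: 11.85
tcp_pos: [0.4748, -0.0191, 0.0931]
orientation: [2.334, 2.102, -0.004]
contact_force: [-12.2, 0.1, 30.2]
grip_width: 0.0577
gripper_force: 44.9
t 11.85 tcp [ 0.4748 -0.0191  0.0931] F [-12.19   0.06  30.16] w 0.0577
```

```bash
python3 -m creep '0 0 0 0 0 0 1;0 0 0 0 0 0 1;0 0 0 0 0 0 1;0 0 0 0 0 -50 1;0 0 0 0 0 -90 1;0 0 0 -45 -2 -90 1;0 0 0 -90 -4 -90 1;0 0 0 -90 -4 -90 1;0 0 0 -90 -4 -60 1;0 0 0 -90 -4 -25 1'; python3 plan.py .4615,-.1083,.093
```

```text
clock: 13.1
tcp_pos: [0.4628, -0.1076, 0.1161]
orientation: [2.334, 2.101, 0.002]
contact_force: [0.9, -1.0, -1.6]
grip_width: 0.0857
gripper_force: 0.0
t 13.1 tcp [ 0.4628 -0.1076  0.1161] F [ 0.89 -0.96 -1.56] w 0.0857
.4615,-.1083,.093 [ 0.002 -0.     0.   ] [-0.8 -1.3 23.1]
```

```bash
python3 -m creep '0 0 0 0 -1 15 1;0 0 0 0 -1 24 1;0 0 0 0 -1 24 1;0 0 0 0 -1 24 -0.3;0 0 0 0 -1 24 -0.3;0 0 0 0 -1 24 -0.3;0 0 0 0 -1 10 -0.3;0 0 0 0 -1 -30 -0.3;0 0 0 0 -1 -80 -0.3;0 0 0 0 -1 -100 -0.3'; python3 plan.py .507,.215,.22
```

```text
clock: 14.35
tcp_pos: [0.462, -0.1081, 0.2198]
orientation: [2.332, 2.1, 0.004]
contact_force: [0.1, 0.3, -6.7]
grip_width: 0.0575
gripper_force: 46.3
t 14.35 tcp [ 0.462  -0.1081  0.2198] F [ 0.07  0.34 -6.68] w 0.0575
.507,.215,.22 [ 0.004  0.001 -0.   ] [326.   10.9  -0.4]
```

```bash
python3 -m creep '0 0 0 326 11 0 -0.3;0 0 0 326 11 0 -0.3;0 0 0 326 11 0 -0.3;0 0 0 326 11 0 -0.3;0 0 0 326 11 0 -0.3;0 0 0 326 11 0 -0.3;0 0 0 326 11 0 -0.3;0 0 0 326 11 50 -0.3;0 0 0 326 11 85 -0.3;0 0 0 326 11 95 -0.3'; python3 plan.py
```

```text
clock: 15.6
tcp_pos: [0.5049, 0.2112, 0.1193]
orientation: [-2.338, -2.098, 0.009]
contact_force: [-0.4, -0.6, -5.3]
grip_width: 0.0571
gripper_force: 48.7
t 15.6 tcp [0.5049 0.2112 0.1193] F [-0.43 -0.61 -5.29] w 0.0571
```

```bash
python3 -m creep '0 0 0 0 0 5 -0.3;0 0 0 0 0 9 -0.3;0 0 0 0 0 13 -0.3;0 0 0 0 0 17 -0.3;0 0 0 0 0 20 -0.3;0 0 0 0 0 23 -0.3;0 0 0 0 0 26 -0.3;0 0 0 0 0 26 -0.3'; python3 plan.py
```

```text
clock: 16.6
tcp_pos: [0.5058, 0.2149, 0.0951]
orientation: [-2.335, -2.102, 0.001]
contact_force: [1.8, 0.6, -3.6]
grip_width: 0.0574
gripper_force: 48.6
t 16.6 tcp [0.5058 0.2149 0.0951] F [ 1.83  0.55 -3.59] w 0.0574
```

```bash
python3 -m creep '0 0 0 0 0 2 -0.3;0 0 0 0 0 4 -0.3;0 0 0 0 0 4 -0.3'; python3 plan.py
```

```text
clock: 16.98
tcp_pos: [0.5059, 0.2149, 0.0935]
orientation: [2.334, 2.101, -0.001]
contact_force: [-6.5, -4.8, 18.7]
grip_width: 0.0578
gripper_force: 49.9
t 16.98 tcp [0.5059 0.2149 0.0935] F [-6.46 -4.76 18.66] w 0.0578
```

```bash
python3 -m creep '0 0 0 0 0 0 1;0 0 0 0 0 0 1;0 0 0 0 0 0 1;0 0 0 0 0 -60 1;0 0 0 0 0 -120 1;0 0 0 -486 25 -120 1;0 0 0 -486 25 -120 1;0 0 0 -486 25 -120 1;0 0 0 -486 25 -120 1;0 0 0 -486 25 -120 1'; python3 plan.py .4804,-.271,.04
```

```text
clock: 18.23
tcp_pos: [0.489, -0.0991, 0.2116]
orientation: [2.335, 2.102, 0.0]
contact_force: [1.8, 0.4, 0.4]
grip_width: 0.0855
gripper_force: 0.0
t 18.23 tcp [ 0.489  -0.0991  0.2116] F [1.83 0.45 0.42] w 0.0855
.4804,-.271,.04 [ 0.001  0.    -0.   ] [-171.9    9.4  171.6]
```

```bash
python3 - <<'E'
from m import *
p,d=grab_frame("side"); cv2.imwrite("pics/a2.png",p[...,::-1])
for l in lids(p,d,"side"): print(np.round(l,4))
E
python3 plan.py .4804,-.271,.2 .4804,-.271,.04
```

```text
[3.005478e+02 2.215451e+02 3.140000e+02 5.016000e-01 2.181000e-01
 1.365000e-01]
[3.189537e+02 2.029911e+02 2.810000e+02 4.890000e-01 1.404000e-01
 1.363000e-01]
[ 3.477772e+02  1.650244e+02  1.915000e+02  4.718000e-01 -1.100000e-02
  1.551000e-01]
[ 2.993274e+02  1.334249e+02  3.915000e+02  6.838000e-01 -1.619000e-01
  1.175000e-01]
t 18.27 tcp [ 0.4876 -0.1093  0.2109] F [-0.91 -7.78 -0.41] w 0.0854
.4804,-.271,.2 [-0.001  0.005 -0.011] [-161.4   11.6   11.7]
.4804,-.271,.04 [-0.001  0.005 -0.011] [-160.6   11.7  171.7]
```

View pics/a2.png

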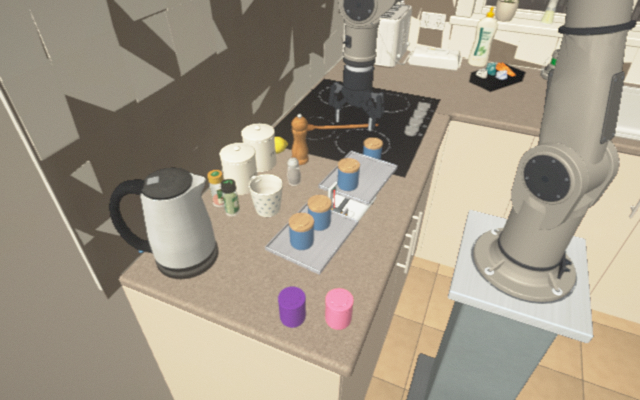

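Left pan is now down with D (301,232) and B (319,213). C is at (348,176) on the right pan, and A stands upright on the hob at (373,148). Next I'll fetch A.

```bash
python3 -m creep '0 0 0 -60 4 0 1;0 0 0 -120 7 0 1;0 0 0 -162 10 0 1;0 0 0 -162 10 0 1;0 0 0 -162 10 40 1;0 0 0 -162 10 60 1;0 0 0 -162 10 60 1'; python3 plan.py .4804,-.271,.04
```

```text
clock: 19.15
tcp_pos: [0.4815, -0.2573, 0.15]
orientation: [-2.33, -2.102, 0.001]
contact_force: [0.4, 0.2, 0.6]
grip_width: 0.0852
gripper_force: 0.0
t 19.15 tcp [ 0.4815 -0.2573  0.15  ] F [0.37 0.17 0.56] w 0.0852
.4804,-.271,.04 [-0.003 -0.002  0.002] [-14.    0.6 110. ]
```

```bash
python3 -m creep '0 0 0 -14 0 0 1;0 0 0 -14 0 55 1;0 0 0 -14 0 95 1;0 0 0 -14 0 109 1;0 0 0 -14 0 109 1;0 0 0 -14 0 109 -0.3;0 0 0 -14 0 109 -0.3;0 0 0 -14 0 109 -0.3'; python3 plan.py
```

```text
clock: 20.15
tcp_pos: [0.4811, -0.2739, 0.0443]
orientation: [2.334, 2.1, -0.001]
contact_force: [-4.3, 0.7, 7.6]
grip_width: 0.0574
gripper_force: 40.9
t 20.15 tcp [ 0.4811 -0.2739  0.0443] F [-4.31  0.67  7.65] w 0.0574
```

```bash
python3 -m creep '0 0 0 0 0 0 1;0 0 0 0 0 0 1;0 0 0 2 0 9 1;0 0 0 2 0 9 1;0 0 0 2 0 9 -0.3;0 0 0 2 0 9 -0.3;0 0 0 2 0 9 -0.3'; python3 plan.py; python3 -m creep '0 0 0 0 0 -15 -0.3;0 0 0 0 0 -60 -0.3;0 0 0 0 0 -120 -0.3;0 0 0 0 0 -170 -0.3;0 0 0 0 0 -170 -0.3;0 0 0 0 0 -170 -0.3'; python3 plan.py .4615,-.1083,.21
```

```text
clock: 21.02
tcp_pos: [0.4805, -0.2712, 0.0335]
orientation: [-2.335, -2.101, 0.001]
contact_force: [-2.6, 0.7, 3.6]
grip_width: 0.0576
gripper_force: 42.1
t 21.02 tcp [ 0.4805 -0.2712  0.0335] F [-2.61  0.72  3.62] w 0.0576
clock: 21.78
tcp_pos: [0.4801, -0.271, 0.2028]
orientation: [-2.334, -2.101, 0.001]
contact_force: [0.1, 0.5, -5.7]
grip_width: 0.0576
gripper_force: 47.7
t 21.77 tcp [ 0.4801 -0.271   0.2028] F [ 0.09  0.49 -5.67] w 0.0576
.4615,-.1083,.21 [-0.001 -0.    -0.   ] [159.8 -35.6  -7.1]
```

```bash
python3 -m creep '0 0 0 60 -13 0 -0.3;0 0 0 120 -27 0 -0.3;0 0 0 160 -36 0 -0.3;0 0 0 160 -36 0 -0.3;0 0 0 160 -36 40 -0.3;0 0 0 160 -36 75 -0.3;0 0 0 160 -36 88 -0.3;0 0 0 160 -36 92 -0.3;0 0 0 160 -36 95 -0.3;0 0 0 160 -36 95 -0.3'; python3 plan.py; python3 -m creep '0 0 0 0 0 2 -0.3;0 0 0 0 0 4 -0.3;0 0 0 0 0 6 -0.3;0 0 0 0 0 7 -0.3;0 0 0 0 0 7 -0.3'; python3 plan.py
```

```text
clock: 23.02
tcp_pos: [0.4625, -0.1086, 0.1092]
orientation: [2.334, 2.101, 0.001]
contact_force: [-3.2, -0.3, -2.2]
grip_width: 0.0577
gripper_force: 48.8
t 23.02 tcp [ 0.4625 -0.1086  0.1092] F [-3.24 -0.31 -2.21] w 0.0577
clock: 23.65
tcp_pos: [0.4625, -0.1086, 0.1015]
orientation: [2.335, 2.101, 0.001]
contact_force: [-0.5, -3.0, 0.3]
grip_width: 0.0577
gripper_force: 48.3
t 23.65 tcp [ 0.4625 -0.1086  0.1015] F [-0.5  -2.99  0.3 ] w 0.0577
```

Force is near zero at level height, so the pans balance. Releasing and retreating.

```bash
python3 -m creep '0 0 0 0 0 0 1;0 0 0 0 0 0 1;0 0 0 0 0 0 1;0 0 0 0 0 -50 1;0 0 0 0 0 -110 1;0 0 0 -60 0 -110 1;0 0 0 -120 0 -110 1;0 0 0 -180 0 -110 1;0 0 0 -240 0 -110 1;0 0 0 -240 0 -110 1'; python3 -m creep '0 0 0 0 0 0 1;0 0 0 0 0 0 1;0 0 0 0 0 0 1;0 0 0 0 0 0 1;0 0 0 0 0 0 1;0 0 0 0 0 0 1;0 0 0 0 0 0 1;0 0 0 0 0 0 1'
python3 - <<'E'
from m import *
for n in("side","top"):
    p,d=grab_frame(n)
    for l in lids(p,d,n): print(n,np.round(l,4))
    if n=="side": cv2.imwrite("pics/a3.png",cv2.resize(p[130:280,240:420,::-1],None,fx=4,fy=4))
E
```

```text
clock: 24.9
tcp_pos: [0.4347, -0.3524, 0.2109]
orientation: [2.344, 2.091, -0.002]
contact_force: [0.4, 1.4, -0.1]
grip_width: 0.0852
gripper_force: 0.0
clock: 25.9
tcp_pos: [0.4368, -0.3471, 0.2114]
orientation: [2.335, 2.102, -0.0]
contact_force: [-0.5, -0.1, 1.0]
grip_width: 0.0857
gripper_force: 0.0
side [3.002381e+02 2.187309e+02 3.010000e+02 5.021000e-01 2.183000e-01
 1.453000e-01]
side [3.198354e+02 1.999630e+02 2.430000e+02 4.874000e-01 1.390000e-01
 1.452000e-01]
side [ 3.479452e+02  1.676804e+02  1.945000e+02  4.713000e-01 -1.260000e-02
  1.457000e-01]
side [ 3.635484e+02  1.514866e+02  1.860000e+02  4.580000e-01 -1.017000e-01
  1.464000e-01]
side [ 2.994801e+02  1.336563e+02  4.030000e+02  6.818000e-01 -1.588000e-01
  1.189000e-01]
top [2.654264e+02 2.087238e+02 5.160000e+02 5.040000e-01 2.116000e-01
 1.438000e-01]
top [3.024643e+02 2.146422e+02 5.180000e+02 4.922000e-01 1.337000e-01
 1.438000e-01]
top [ 3.762365e+02  2.232498e+02  5.010000e+02  4.753000e-01 -2.040000e-02
  1.450000e-01]
top [ 4.188608e+02  2.303011e+02  5.425000e+02  4.613000e-01 -1.090000e-01
  1.450000e-01]
top [ 4.478128e+02  1.236686e+02  5.225000e+02  6.852000e-01 -1.698000e-01
  1.467000e-01]
```

View pics/a3.png

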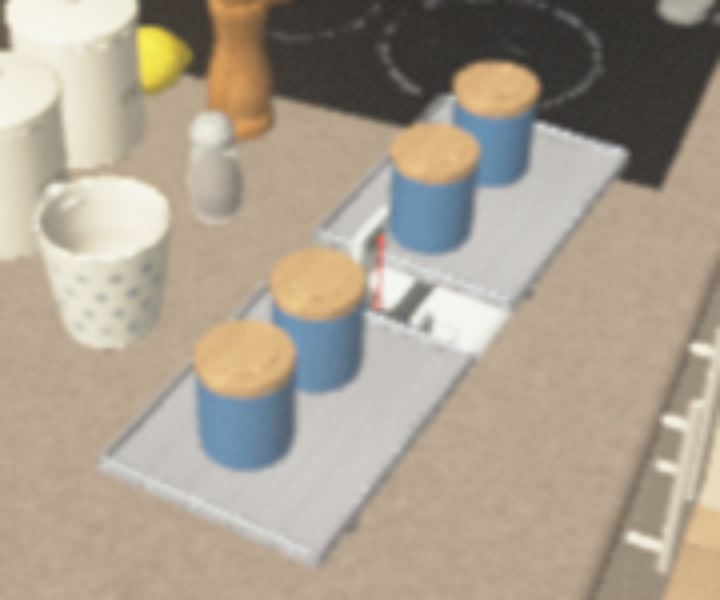

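All four pots stand upright, two on each pan. The lids are level to about 1 mm (around 0.005 rad of tilt), the needle stands upright, and the robot is clear.

```bash
python3 -c "
from bench import r
print(r.hand_in())"
```

```text
the job is handed in; nothing more can be done
None
```

Job handed in at about 26 s: I swapped the 450 g pot with the 590 g pot, and all four now stand upright on the pans with the beam level to about 0.005 rad by camera; no verdict was returned.

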